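Check-weigh a spice jar on the beam balance and sort it

ROBOT

A 7-joint arm with a two-finger parallel gripper is mounted at the origin on a cart in front of the work surface, level with it; the furniture and walls round the work are solid. World frame = base frame: x ahead of the robot, y to its left, z up, the work surface at z = 0. Lengths are in mm, angles in rad, forces in N, time in s.
With the tool pointing down it reaches from about 400 to 925 mm from the base axis. Payload 5.6 kg.
Tool frame: the origin (TCP) lies on the front face of the gripper's body, between the roots of the fingers; the fingertips stand 73 mm ahead of it and the grasp point (between the pads) lies 54 mm ahead of it; z points along the fingers, y is the line along which they close (so a half turn about z gives the same grasp; the last joint's range is limited). The gripper opens to 85 mm and grips with 20 to 120 N. Pads are 22 mm wide; open, the fingers measure 114 mm over their backs; the gripper's body (76 mm by 85 mm) begins 54 mm behind the grasp point. The pads swing forward as they close: fully open they stand 13 mm farther back than shut.
Start: joints at [1.239, 0.468, -0.012, 1.603, 0.006, 1.071, -0.056], TCP at [185.082, -623.097, 303.89] pointing down, gripper open.
Joint ranges: [-2.53, 2.53], [-0.31, 2.02], [-1.57, 1.55], [0.28, 2.44], [-1.29, 4.43], [0.15, 1.84], [-2.92, 2.92]. Speed limits (rad/s): [2.57, 2.57, 3.14, 3.14, 3.14, 3.14, 3.14].

INTERFACE

Orientations are given as a unit quaternion [x, y, z, w].
In Python, from bench import ctrl, imaging, ticket gives the robot as it stands.
- The arm moves only by the shell command python3 -m creep 'ROWS' [OPENING] [FORCE]. ROWS is JSON, a list of rows, each a list of 4 numbers: the shift along the tool's x, y, z in cm, then the turn about the tool's z in rad. A call has 1 to 20 rows; each row shifts and turns the commanded pose from where the row before left it, along the tool's axes as they then stand; what a row does not reach is not made up. A row lasts 1/12 s, in which the tool goes at most 41.7 mm and 7.16 degrees, less where a joint would pass 70% of its speed; a pose out of reach is approached as far as the arm can. A call with a gripper value outside its range is refused whole. OPENING is the finger opening in cm, from 0 to 8.54, set as the call begins (- or left out, the last holds). The fingers move at their own pace and stop on an object; FORCE is the grip in N (left out, the last holds). Time passes only in rows, so rows that do not move let the fingers close. It gives the time, the measured TCP pose, the force, the opening and the grip force at its end, in the units of the state.
- ctrl.sense(): the state, without advancing time (a new reading comes with each control period).
- imaging.snapshot(name): name is "scene" or "top" or "wrist"; returns a dict with "color" (420x560x3 uint8, red, green, blue), "z_map" (420x560 float32, mm along the optical axis (not along the pixel's ray), 0 where there is no reading), "camera_matrix" (3x3 intrinsics, pixels), "rvec" (rotation vector, rad) and "tvec" (3), from world to camera coordinates, as OpenCV has them; the wrist camera has in their place "T_tool_cam" (4x4, takes a point from camera to tool coordinates, whose origin is the TCP and whose axes are the flange's). Camera axes: x right, y down, z forward; pixel columns grow to the right and rows downward; lengths in mm; the calibration is good to about 2 mm. A picture is of the moment at which its call begins: read the wrist's pose just before it.
- ticket.sign_off(): hands the job in; it is judged then, once.
The state is a dict: "t": time; "q": joint angles; "joint_velocities": joint speeds; "effort": joint torques, N m; "tcp_pos": TCP position; "tcp_rot": TCP orientation; "contact_force": force on the tool from outside, world axes, zero at the start; "moment": the same for the moment, N m; "width": finger opening in mm; "gripper_force": force on a finger pad.
Only numpy, scipy, OpenCV 4.12 (cv2) and the standard library are available. Lean on these libraries where they do the work, as an engineer would, in place of code of your own. Each camera call takes 0.05 s, during which the arm holds its last target. There are 200 camera calls.

TASK

Weigh the green-capped spice jar that stands by itself at the front of the worktop: set it upright in the middle of the balance's round pan, let go, and slide the brass poise along the beam until the beam floats level with nothing touching it. If the poise then stands at or beyond the red mark the jar is full, so seat it upright, right down in the empty hole of the wooden spice rack; if it stands short of the mark, stand the jar upright in the white china dish for refilling. Go gently on the balance and do not force the jar into the rack, and leave all the other things where they are.

Things in the scene. Friction and masses are not known exactly. Their poses are not given: they have to be found in the camera images.
- jar_center (a point): centre (half-way up) of the spice jar to be weighed: upright round glass jar 44 mm across with a green screw cap 45 mm across on its top 20 mm, 106 mm tall in all; z is its own axis. It weighs between 140 and 260 g, unknown beforehand, and looks the same whatever it holds. Two like jars stand in the rack.
- jar: the same jar; origin at the centre of its underside
- balance: beam balance on a white base plate 330 mm long (own y) and 120 mm deep (own x); origin under the pivot at worktop height. Its +y points to the pan end, its -y to the poise end, its +x away from the robot; the beam runs along y, with its pivot 85 mm above the worktop. Limits: the bearings are delicate, so neither the fingers nor the jar may press on any part of it with more than 15 N.
- pan_top (a point): centre of the flat upper face of the round steel pan (100 mm across inside, rim 3 mm high), 110 mm from the pivot; 107 mm above the worktop when the beam is level. It stays horizontal while it moves up to 9 mm up and down with the beam; it yields easily but is rigid at the stops, so ease the jar down and let go before it bottoms; the jar then sinks the rest by itself.
- beam (a joint): tilt of the beam, rad: 0 level, positive pan end low (jar heavier than the poise setting), negative pan end high; stops at -0.08 and +0.08. Level means within 0.03 of 0 (the red pointer at the poise end close to the green patch of the index plate). Left alone it settles in about a second. Within the stops it leans about 0.009 rad for each mm that the poise is away from its place of balance; farther off than about 9 mm it lies on a stop.
- poise (a joint): place of the poise along the beam, m: 0 at the end next to the pivot (poise centre 45 mm from the pivot), growing toward the poise end of the beam to the stop at 0.11. The red mark is at 0.080 (200 g); each 10 mm is 25 g, so the jar balances somewhere between 0.056 and 0.104. It starts short of that. It drags on the beam with about 1.2 N and stays where it is left.
- poise_knob (a point): point on the axis of the poise's upright round brass knob, 18 mm below the top of the knob: knob 18 mm across and 32 mm high, from 14 mm below this point to 18 mm above it, standing free on a brass block 32 x 26 mm whose top lies 20 mm below this point. It moves with the poise and the beam (36 mm above the beam's centre line). The knob can be pinched or pushed from above along the beam; while the fingers touch it the beam is not free and its tilt means nothing.
- rack: fixed wooden spice rack, block 250 (own x) x 84 (own y) x 46 mm high, origin at the centre of its underside; three round holes in a row along its x, 76 mm apart; the two far ones (middle and own +x) hold like jars. A tall cabinet stands some 0.1 m to its left. A jar may not be pressed on it with more than 25 N.
- rack_hole (a point): centre of the mouth of the empty hole (own -x end of the rack, nearest the robot), level with the rack's top, z up, x along the row: 48 mm across, 30 mm deep, with a 2.5 mm chamfer; the jar has about 2 mm of play each side and its centre lies 23 mm above this point when it is right down
- dish: white boat-shaped china dish, fixed, 253 mm long (own y), 111 mm wide (own x), 34 mm high at its pointed ends; origin at the centre of its underside
- dish_in (a point): centre of the dish's flat inner floor, 10 mm above the worktop, 170 mm (own y) x 72 mm (own x); a jar that stands there has its centre 53 mm above this point
- rack_jar_1: green-capped spice jar in the rack's middle hole, 46 mm across, 106 mm tall; origin at its underside; leave alone
- rack_jar_2: green-capped spice jar in the rack's far hole, 46 mm across, 106 mm tall; origin at its underside; leave alone
- teaspoon: metal teaspoon 130 mm long lying flat; origin at its underside; leave alone
Not all that is in view belongs to the job. Leave any blue or turquoise look-alike of the jar alone.

How it is judged:
By the outcome, as a careful person would: the job done as asked, in the order asked, and still so for the second after the job is handed in, with the robot touching nothing.
It also fails if it takes over 72 s, if anything falls off the work surface, if the arm or the gripper's body presses on something with over 40 N, if the wrist force passes 120 N, or if a joint passes its speed limit or range.

## Working session

There is one attempt and no reset: what is moved stays moved. The work goes in short steps, Python scripts to look and compute and a shell command to move; the robot and the scene stay as the last step left them, time stands still between calls to the robot, and variables do not carry over. Pictures are saved under pics/ and viewed, at most 14 in all, crops included, and the job is handed in when it is done.

```bash
ls; mkdir -p pics; cat > h.py <<'E'
import numpy as np, cv2, json
from scipy.spatial.transform import Rotation as R
from bench import ctrl, imaging, ticket
def snap(n):
    s=ctrl.sense(); d=imaging.snapshot(n)
    if n=='wrist':
        T=np.eye(4); T[:3,:3]=R.from_quat(s['tcp_rot']).as_matrix(); T[:3,3]=s['tcp_pos']
        d['Twc']=T@np.array(d['T_tool_cam'])
    else:
        M=np.eye(4); M[:3,:3]=cv2.Rodrigues(np.array(d['rvec'],float))[0]; M[:3,3]=np.ravel(d['tvec']); d['Twc']=np.linalg.inv(M)
    return d
def ray(d,u,v):
    K=np.array(d['camera_matrix']); r=d['Twc'][:3,:3]@np.linalg.solve(K,[u,v,1.]); return d['Twc'][:3,3],r
def onz(d,u,v,z):
    o,r=ray(d,u,v); return o+r*(z-o[2])/r[2]
def cloud(d):
    K=np.array(d['camera_matrix']); h,w=d['z_map'].shape; u,v=np.meshgrid(np.arange(w),np.arange(h)); z=d['z_map']
    p=np.stack([(u-K[0,2])/K[0,0]*z,(v-K[1,2])/K[1,1]*z,z],-1)
    return p@d['Twc'][:3,:3].T+d['Twc'][:3,3]
def save(d,n,crop=None,s=1):
    im=d['color'][...,::-1]
    if crop: im=im[crop[1]:crop[3],crop[0]:crop[2]]
    cv2.imwrite('pics/'+n,cv2.resize(im,None,fx=s,fy=s))
E
python3 - <<'E'
from h import *
s=ctrl.sense(); print({k:np.round(v,3).tolist() for k,v in s.items()})
ims=[]
for n in('top','scene'):
    d=snap(n); save(d,n+'0.png',s=1.4); np.savez(n+'0.npz',**d)
    print(n,d['Twc'].round(2).tolist(), np.array(d['camera_matrix']).round(1).tolist(),d['z_map'].max())
E
```

```text
pics
{'t': 0.0, 'q': [1.239, 0.468, -0.012, 1.604, 0.006, 1.071, -0.056], 'joint_velocities': [0.0, 0.0, -0.001, 0.001, -0.0, 0.001, -0.002], 'effort': [0.0, -53.238, 0.021, -25.13, 0.011, 0.008, -0.0], 'tcp_pos': [184.95, -622.668, 302.912], 'tcp_rot': [0.99, 0.144, -0.0, -0.001], 'contact_force': [-0.529, 0.18, -1.023], 'moment': [0.054, -0.01, 0.007], 'gripper_force': 0.0, 'width': 85.259}
top [[-0.02, -0.99, 0.15, 414.11], [-1.0, 0.02, 0.0, -3.61], [-0.0, -0.15, -0.99, 1029.21], [0.0, 0.0, 0.0, 1.0]] [[379.2, 0.0, 280.1], [0.0, 379.2, 214.7], [0.0, 0.0, 1.0]] 1931.4403
scene [[-0.7, -0.38, 0.6, -288.36], [-0.71, 0.35, -0.61, 874.57], [0.02, -0.86, -0.52, 838.95], [0.0, 0.0, 0.0, 1.0]] [[522.7, 0.0, 274.4], [0.0, 522.7, 208.3], [0.0, 0.0, 1.0]] 3621.4224
```

View pics/top0.png

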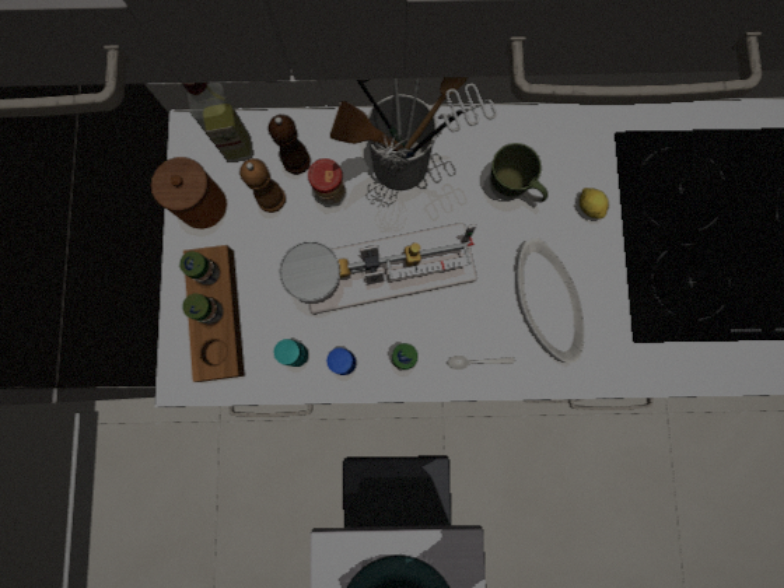

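View pics/scene0.png

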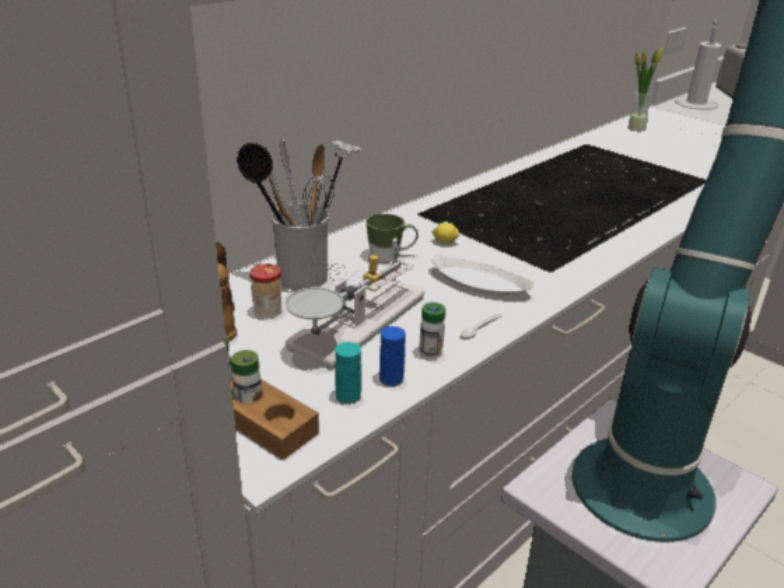

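The top view (scaled 1.4) shows the jar at (404,356), pan (310,272), poise knob (412,250), pivot (371,260), empty hole (215,352) and dish (549,300). The blue and turquoise look-alikes are at (341,361) and (290,352). Next I measure these.

```bash
python3 - <<'E'
from h import *
d=dict(np.load('top0.npz',allow_pickle=True)); c=cloud(d); hsv=cv2.cvtColor(d['color'],cv2.COLOR_RGB2HSV)
def blobs(m,box,name,z,amin=20):
    mm=np.zeros(m.shape,np.uint8); x0,y0,x1,y1=[int(b/1.4) for b in box]; mm[y0:y1,x0:x1]=m[y0:y1,x0:x1]
    n,l,st,ce=cv2.connectedComponentsWithStats(mm)
    for i in range(1,n):
        if st[i,4]>=amin:
            p=c[l==i]; print(name,ce[i].round(1),st[i,4],'onz',onz(d,*ce[i],z).round(1),'cloud med',np.median(p,0).round(1),'zmax',np.percentile(p[:,2],95).round(1))
H,S,V=hsv[...,0],hsv[...,1],hsv[...,2]
Z=c[...,2]
X=(np.abs(Z-106)<9)
blobs(X,(380,335,425,380),'jar',106)
blobs(X,(270,330,310,375),'turq',106)
blobs(X,(320,340,365,380),'blue',106)
blobs((Z>100)&(Z<130),(275,235,345,310),'pan',107)
blobs((H>12)&(H<32)&(S>110)&(V>60),(390,230,430,275),'poise',130,5)
blobs((Z>105),(390,230,430,275),'poiseZ',130,5)
blobs((Z>50)&(Z<200),(175,240,245,325),'rackjars',125)
blobs((np.abs(Z-46)<6),(180,235,245,390),'rack',46)
blobs((Z<38),(196,335,236,370),'hole',46)
blobs((np.abs(Z-30)<12),(505,230,600,370),'dish',34)
blobs((np.abs(Z-10)<8),(505,230,600,370),'dishfloor',10)
blobs((H<8)|(H>172)&(S>120),(450,220,480,250),'pointer',90,3)
# base plate
m=((Z>5)&(Z<40)); mm=np.zeros(m.shape,np.uint8); mm[int(218/1.4):int(318/1.4),int(290/1.4):int(480/1.4)]=m[int(218/1.4):int(318/1.4),int(290/1.4):int(480/1.4)]
p=c[mm>0]; r=cv2.minAreaRect(p[:,:2].astype(np.float32)); print('base',r,np.median(p[:,2]))
v,u=[int(300/1.4),int(400/1.4)]
for n,(a,b) in dict(hook=(460,100),mug=(515,165),whisk=(440,200),bin=(400,160),table=(500,400)).items(): print(n,c[int(b/1.4),int(a/1.4)].round())
E
```

```text
jar [289.4 253.9] 271 onz [461.9 -22.4 106. ] cloud med [461.9 -21.9 105.2] zmax 107.8
turq [204.8 250.7] 277 onz [473.3 182.9 106. ] cloud med [472.9 182.8 105.2] zmax 107.9
blue [242.6 257.1] 272 onz [456.2  91.1 106. ] cloud med [456.4  90.3 105.5] zmax 108.0
pan [221.6 193.1] 1485 onz [615.4 142.6 107. ] cloud med [614.1 141.  115.6] zmax 118.6
poise [294.6 180.7] 103 onz [637.9 -38.4 130. ] cloud med [641.8 -39.6  95.9] zmax 134.9
poiseZ [296.2 177.6] 60 onz [645.6 -42.6 130. ] cloud med [645.7 -42.3 130.8] zmax 135.0
rackjars [142.1 190.7] 463 onz [621.1 334.2 125. ] cloud med [624.6 339.6 119.3] zmax 123.2
rackjars [144.3 220. ] 454 onz [548.7 326.  125. ] cloud med [551.2 330.2 119.6] zmax 123.6
rack [152.8 227.5] 1967 onz [540.2 331.9  46. ] cloud med [526.9 328.   45.4] zmax 48.3
hole [153.  251.3] 247 onz [478.2 329.2  46. ] cloud med [480.6 339.6  15.9] zmax 32.2
dish [396.2 214.1] 738 onz [ 565.5 -309.5   34. ] cloud med [ 564.3 -318.4   23.9] zmax 32.2
dishfloor [392.9 214.5] 2141 onz [ 568.5 -307.9   10. ] cloud med [ 569.  -308.    10.1] zmax 16.0
dishfloor [363.  256
[... 601 characters left out ...]
.1 -138.7   90. ] cloud med [ 7.202e+02 -1.526e+02 -5.000e-01] zmax 14.2
pointer [340.5 161.5] 4 onz [ 696.  -158.8   90. ] cloud med [ 720.3 -173.6    1. ] zmax 103.2
pointer [328.2 164.2] 4 onz [ 689.3 -127.2   90. ] cloud med [ 706.8 -135.2   23.5] zmax 878.5
pointer [322.1 169.3] 10 onz [ 676.3 -111.    90. ] cloud med [ 695.9 -118.5   22.4] zmax 23.4
pointer [332.6 172.6] 65 onz [ 667.1 -137.4   90. ] cloud med [ 684.7 -145.8   23.5] zmax 79.1
base ((643.8145141601562, 10.448287963867188), (191.29905700683594, 351.7558288574219), 1.3778080940246582) 21.41021557733984
hook [ 821. -105.  310.]
mug [ 843. -249.   25.]
whisk [ 782. -101.   -1.]
bin [798. -18. 157.]
table [ 381. -204.   -6.]
```

```bash
python3 -m creep '[[0,0,0,0.0965],[0,0,0,0.0965],[0,0,0,0.096],[0,0,0,0]]'; python3 -m creep '[[1.4,-3,0.2,0],[1.4,-3,0.2,0],[1.4,-3,0.2,0],[1.4,-3,0.2,0],[1.4,-3,0.2,0],[1.4,-3,0.2,0],[1.4,-3,0.2,0],[1.4,-3,0.2,0],[1.4,-3,0.2,0],[1.4,-3,0.2,0],[1.4,-3,0.2,0],[1.4,-3,0.2,0],[1.4,-3,0.2,0],[1.4,-3,0.2,0],[1.4,-3,0.2,0],[1.4,-3,0.2,0],[1.4,-3,0.2,0],[1.4,-3,0.2,0],[1.4,-3,0.2,0],[1.1,-3,0.2,0]]'; python3 -m creep '[[0,0,0,0],[0,0,0,0],[0,0,0,0]]'
python3 - <<'E'
from h import *
d=snap('wrist'); save(d,'w1.png'); np.savez('w1.npz',**d)
print(d['Twc'].round(3).tolist(),np.array(d['camera_matrix']).round(1).tolist())
c=cloud(d); m=((np.abs(c[...,2]-106)<8)).astype(np.uint8)
n,l,st,ce=cv2.connectedComponentsWithStats(m)
for i in range(1,n):
    if st[i,4]>100: print(st[i],ce[i],onz(d,*ce[i],106).round(1),c[l==i].mean(0).round(1),c[l==i].min(0).round(),c[l==i].max(0).round())
E
```

```text
t: 0.43
tcp_pos: [185.0, -622.9, 303.3]
tcp_rot: [1.0, -0.001, -0.0, -0.0]
contact_force: [0.5, 0.1, -0.4]
width: 85.5
gripper_force: 0.0
t: 2.1
tcp_pos: [462.9, -21.6, 263.9]
tcp_rot: [1.0, 0.001, 0.0, 0.0]
contact_force: [0.5, -0.0, -0.1]
width: 85.7
gripper_force: 0.0
t: 2.35
tcp_pos: [461.9, -23.8, 263.6]
tcp_rot: [1.0, 0.001, -0.0, 0.0]
contact_force: [-0.1, 0.1, 0.2]
width: 85.6
gripper_force: 0.0
[[0.001, -0.954, -0.301, 539.684], [-1.0, -0.001, -0.002, -23.133], [0.001, 0.301, -0.954, 333.993], [0.0, 0.0, 0.0, 1.0]] [[329.7, 0.0, 277.2], [0.0, 329.7, 215.8], [0.0, 0.0, 1.0]]
[   0  175   27   58 1109] [ 10.25338142 205.22272317] [475.4 167.9 106. ] [474.8 169.4 104.2] [455. 162.  98.] [496. 181. 108.]
[ 243  188   61   61 2907] [273.23529412 217.97282422] [466.  -20.6 106. ] [465.8 -20.6 105.8] [442. -43.  98.] [487.   2. 108.]
[  88  195   65   61 3017] [119.83195227 225.16871064] [460.4  91.6 106. ] [460.   91.8 105.5] [436.  71.  98.] [481. 116. 108.]
```

View pics/w1.png

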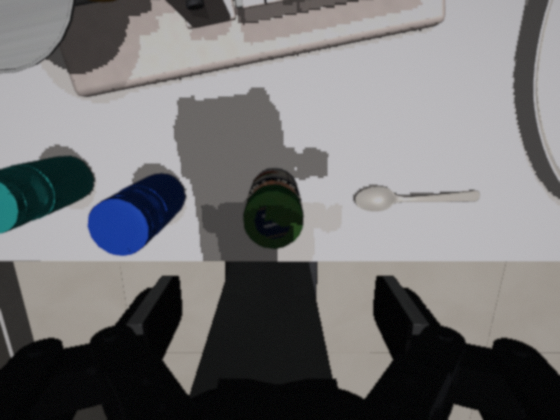

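The wrist view shows the green cap at (273,218), clear of the spoon and the blue jar. Jar is at about (464.5,-21). I descend and grip it.

```bash
python3 -m creep '[[0.1,-0.1,1.2,0],[0.1,-0.1,1.2,0],[0.05,-0.05,1.2,0],[0,0,1.2,0],[0,0,1.2,0],[0,0,1.2,0],[0,0,1.2,0],[0,0,1.2,0],[0,0,1.2,0],[0,0,1.2,0],[0,0,1.2,0],[0,0,1.2,0],[0,0,0,0],[0,0,0,0]]'; python3 -m creep '[[0,0,0,0],[0,0,0,0],[0,0,0,0],[0,0,0,0],[0,0,0,0],[0,0,0,0],[0,0,0,0],[0,0,0,0],[0,0,0,0],[0,0,0,0]]' 3.5 40
```

```text
t: 3.57
tcp_pos: [464.3, -21.9, 119.7]
tcp_rot: [1.0, -0.001, -0.001, 0.0]
contact_force: [-0.3, -0.3, 0.6]
width: 85.5
gripper_force: 0.0
t: 4.4
tcp_pos: [465.6, -20.7, 121.0]
tcp_rot: [1.0, -0.0, 0.001, 0.0]
contact_force: [-1.0, 0.1, 6.3]
width: 44.8
gripper_force: 37.0
```

```bash
python3 -m creep '[[0,0,-0.5,0],[0,0,-1.5,0],[0,0,-2,0],[0,0,-2,0],[0,0,-2,0],[0,0,-2,0],[0,0,-2,0],[0,0,-2,0],[0,0,-1.5,0],[0,0,-0.5,0],[0,0,0,0],[0,0,0,0]]'; python3 -m creep '[[0.4,-1,0,0],[0.8,-2,0,0],[0.8,-2,0,0],[0.8,-2,0,0],[0.8,-2,0,0],[0.8,-2,0,0],[0.8,-2,0,0],[0.8,-2,0,0],[0.5,-1.2,0,0],[0,0,0,0],[0,0,0,0],[0,0,0,0]]'
cat > pan.py <<'E'
from h import *
def pan(d,zr=(108,123)):
    c=cloud(d); e=np.hypot(c[...,0]-614,c[...,1]-141)<70
    m=(e&(c[...,2]>zr[0])&(c[...,2]<zr[1])).astype(np.uint8)
    k=max(cv2.findContours(m,0,1)[0],key=cv2.contourArea)[:,0]
    P=c[m>0]; xy=np.array([onz(d,u,v,np.median(P[:,2])+2)[:2] for u,v in k],np.float32)
    print('ellipse',[np.round(x,1) for x in cv2.fitEllipse(xy)],'circ',cv2.minEnclosingCircle(xy),'bbox',xy.min(0).round(),xy.max(0).round(),'z',np.percentile(P[:,2],[5,50,95]).round(1))
E
python3 - <<'E'
from pan import *
d=dict(np.load('top0.npz',allow_pickle=True)); pan(d)
d=snap('wrist'); save(d,'w2.png'); pan(d); np.savez('w2.npz',**d)
E
```

```text
t: 5.4
tcp_pos: [464.2, -20.8, 279.4]
tcp_rot: [1.0, -0.0, -0.0, 0.0]
contact_force: [0.4, -0.2, -2.7]
width: 44.8
gripper_force: 38.0
t: 6.4
tcp_pos: [529.3, 140.0, 278.9]
tcp_rot: [1.0, -0.001, -0.001, 0.001]
contact_force: [0.2, -0.7, -1.8]
width: 44.7
gripper_force: 38.0
ellipse [array([613.4, 142.3]), array([104.6, 105.2]), np.float64(104.1)] circ ((613.5294799804688, 142.3925018310547), 53.6396484375) bbox [561.  91.] [667. 194.] z [112.9 115.6 118.6]
ellipse [array([615.4, 143.9]), array([106.8, 106.8]), np.float64(112.4)] circ ((615.3565063476562, 143.885009765625), 53.84648513793945) bbox [562.  90.] [669. 198.] z [115.  116.3 118.7]
```

View pics/w2.png

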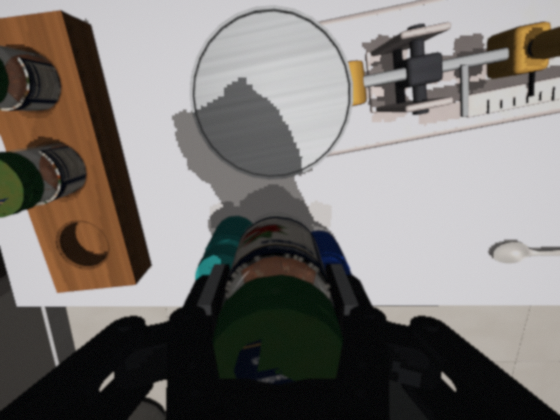

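The wrist view shows the pan clear at (272,93) and the jar held straight below the camera. The hole mouth is at (84,243). Pan centre is about (614.5,143). I move over it and ease the jar down.

```bash
python3 -m creep '[[0.5,-0.02,0,0],[1,-0.04,0,0],[1.5,-0.06,0,0],[1.5,-0.06,0,0],[1.5,-0.06,0,0],[1.5,-0.06,0,0],[0.8,-0.02,0,0],[0.2,0,0,0],[0,0,0.7,0],[0,0,1,0],[0,0,1,0],[0,0,0.5,0],[0,0,0,0],[0,0,0,0],[0,0,0,0]]';  python3 -m creep '[[0,0,0.2,0],[0,0,0.2,0],[0,0,0.2,0],[0,0,0.2,0],[0,0,0.2,0],[0,0,0.2,0],[0,0,0,0],[0,0,0,0],[0,0,0,0]]'
```

```text
t: 7.7
tcp_pos: [614.8, 144.6, 248.1]
tcp_rot: [1.0, -0.0, 0.0, -0.0]
contact_force: [0.9, -0.0, -1.9]
width: 44.7
gripper_force: 38.1
t: 8.45
tcp_pos: [614.8, 144.5, 235.9]
tcp_rot: [1.0, -0.0, -0.0, 0.0]
contact_force: [-0.3, -0.6, -0.0]
width: 44.7
gripper_force: 38.2
```

```bash
python3 -m creep '[[0,0.05,0.2,0],[0,0.05,0.2,0],[0,0,0.2,0],[0,0,0.2,0],[0,0,0,0],[0,0,0,0]]';  python3 -m creep '[[0,0,0.1,0],[0,0,0.1,0],[0,0,0.1,0],[0,0,0,0],[0,0,0,0],[0,0,0,0]]'
python3 - <<'E'
from pan import *
d=snap('top'); pan(d,(80,123)); f=np.mean([ctrl.sense()['contact_force'] for _ in range(5)],0); print(f)
d=snap('scene');save(d,'s1.png',(180,150,320,270),5)
E
```

```text
t: 8.95
tcp_pos: [614.7, 143.4, 227.6]
tcp_rot: [1.0, -0.0, -0.0, 0.0]
contact_force: [0.8, 0.3, -0.4]
width: 44.5
gripper_force: 38.2
t: 9.45
tcp_pos: [614.8, 143.3, 224.8]
tcp_rot: [1.0, -0.0, -0.0, 0.0]
contact_force: [0.1, 0.2, -0.6]
width: 44.7
gripper_force: 38.2
ellipse [array([622.4,  83.8]), array([23.7, 33.1]), np.float64(108.8)] circ ((622.4571533203125, 82.70533752441406), 16.809110641479492) bbox [606.  70.] [637.  98.] z [ 83.5  95.1 106.6]
[ 0.04655324 -0.730331   -0.55397256]
```

View pics/s1.png

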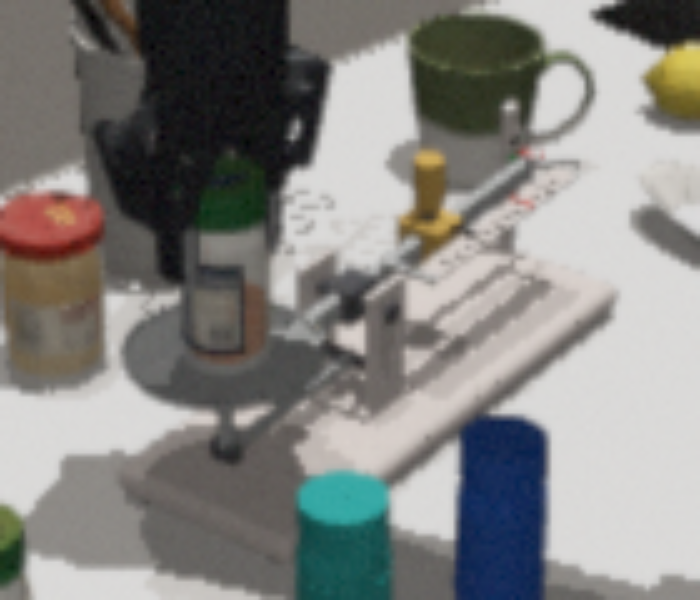

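The scene crop shows the jar upright and central on the pan, with the pan already pushed down partway. I go 1.5 mm lower and let go.

```bash
python3 -m creep '[[0,0,0.08,0],[0,0,0.08,0],[0,0,0,0],[0,0,0,0]]'; python3 -m creep '[[0,0,0,0],[0,0,0,0],[0,0,0,0],[0,0,0,0],[0,0,0,0],[0,0,0,0],[0,0,0,0],[0,0,0,0]]' 8; python3 -m creep '[[0,0,-0.5,0],[0,0,-1.5,0],[0,0,-2,0],[0,0,-2,0],[0,0,-2,0],[0,0,-2,0],[0,0,0,0],[0,0,0,0]]'
python3 - <<'E'
from h import *
d=snap('wrist'); np.savez('w3.npz',**d); save(d,'w3.png')
c=cloud(d)
e=(c[...,0]>600)&(c[...,0]<690)&(c[...,1]>-130)&(c[...,1]<0)&(c[...,2]>118)&(c[...,2]<150)
P=c[e]; print(len(P),np.median(P,0),P.min(0),P.max(0))
E
```

```text
t: 9.88
tcp_pos: [614.8, 143.4, 223.2]
tcp_rot: [1.0, -0.0, 0.0, 0.0]
contact_force: [0.1, -0.5, -0.6]
width: 44.8
gripper_force: 38.2
t: 10.55
tcp_pos: [614.8, 143.5, 223.3]
tcp_rot: [1.0, -0.0, 0.0, 0.0]
contact_force: [0.3, -0.3, 0.6]
width: 80.0
gripper_force: 0.0
t: 11.22
tcp_pos: [615.2, 143.7, 324.8]
tcp_rot: [1.0, -0.0, 0.001, -0.0]
contact_force: [-0.5, 0.6, -0.7]
width: 80.2
gripper_force: 0.0
838 [650.00549717 -29.8247013  143.48172869] [639.89586506 -41.90300501 118.02586471] [657.82060059 -23.78100763 147.76723622]
```

View pics/w3.png

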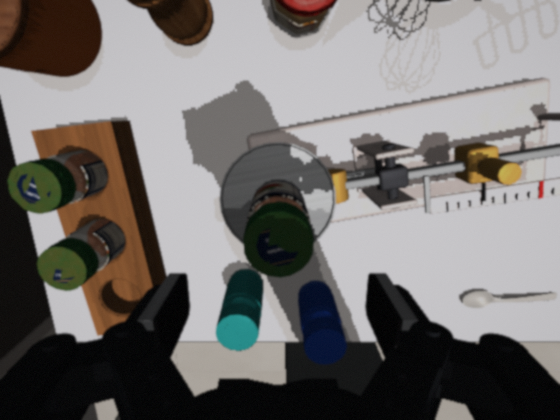

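The wrist view shows the jar standing on the pan (280,240), the knob top at (508,172) and the red mark at (541,189). Next I measure the knob and the beam direction.

```bash
python3 - <<'E'
from h import *
d=dict(np.load('w3.npz',allow_pickle=True)); c=cloud(d)
e=(c[...,0]>600)&(c[...,0]<690)&(c[...,1]>-130)&(c[...,1]<0)&(c[...,2]>141)&(c[...,2]<152)
vv,uu=np.where(e); z=np.median(c[e][:,2]); (u,v),r=cv2.minEnclosingCircle(np.stack([uu,vv],1).astype(np.float32))
print('knob top',u,v,r,onz(d,u,v,z).round(1),c[e].min(0),c[e].max(0))
# beam line: grey beam between pivot and poise, height ~85-90
B=[onz(d,u,v,88)[:2] for u,v in((438,170),(555,152))]; b=B[1]-B[0]; print('beam dir',b/np.linalg.norm(b))
h=cv2.cvtColor(d['color'],cv2.COLOR_RGB2HSV)
m=(((h[...,0]<8)|(h[...,0]>172))&(h[...,1]>150)&(h[...,2]>80)); m[:150]=0;m[:, :500]=0
vv,uu=np.where(m); print('red',len(uu),uu.mean(),vv.mean(),c[m].mean(0).round(1),onz(d,uu.mean(),vv.mean(),75).round(1))
E=[onz(d,u,v,20)[:2] for u,v in((250,137),(545,81))]; b=E[1]-E[0]; print('edge dir',b/np.linalg.norm(b))
print(ctrl.sense()['tcp_pos'])
E
```

```text
knob top 508.5 173.0 13.463011741638184 [648.9 -32.7 145.1] [639.89586506 -41.90300501 141.07401424] [657.5745426  -23.78100763 147.76723622]
beam dir [ 0.15603888 -0.98775091]
red 49 540.6530612244898 188.9591836734694 [628.  -90.9 107.7] [ 620.7 -117.5   75. ]
edge dir [ 0.1811963  -0.98344695]
[614.67880983 143.39096378 323.36032331]
```

```bash
python3 -m creep '[[0.2,1,0,-0.09],[0.4,2,0,-0.09],[0.83,1.88,0,0],[0.83,1.88,0,0],[0.83,1.88,0,0],[0.83,1.88,0,0],[0.83,1.88,0,0],[0.83,1.88,0,0],[0.83,1.88,0,0],[0.83,1.88,0,0],[0,0,0,0],[0,0,0,0],[0,0,0,0]]' 3.4
python3 - <<'E'
from h import *
s=ctrl.sense(); p=s['tcp_pos']; M=R.from_quat(s['tcp_rot']).as_matrix()
print(p, 'tool shift to target', M.T@(np.array([649.3,-34.5,191])-p), 'yaw',np.arctan2(M[1,0],M[0,0]))
E
```

```text
t: 12.35
tcp_pos: [714.1, -21.2, 321.9]
tcp_rot: [0.996, 0.09, -0.001, -0.001]
contact_force: [-0.3, 0.1, -0.2]
width: 33.9
gripper_force: 0.0
[714.09982095 -21.23831936 321.89630453] tool shift to target [-65.83421692   1.58780846 131.04223081] yaw 0.18058602425886858
```

```bash
python3 -m creep '[[-1.6,0,0,0],[-1.6,0.05,0,0],[-1.6,0.05,0,0],[-1.6,0.05,0,0],[-0.18,0,1,0],[0,0,1.7,0],[0,0,1.7,0],[0,0,1.7,0],[0,0,1.7,0],[0,0,0.7,0],[0,0,0,0],[0,0,0,0]]'
python3 - <<'E'
from h import *
s=ctrl.sense(); p=s['tcp_pos']; M=R.from_quat(s['tcp_rot']).as_matrix()
print(p, 'tool shift to target', M.T@(np.array([649.3,-34.5,191])-p))
d=snap('wrist'); c=cloud(d)
save(d,'w4.png',(130,150,430,420),2)
E
```

```text
t: 13.35
tcp_pos: [650.4, -34.6, 238.1]
tcp_rot: [0.996, 0.09, -0.0, -0.0]
contact_force: [0.7, -0.1, -0.3]
width: 34.1
gripper_force: 0.0
[650.38935361 -34.5761475  238.10685258] tool shift to target [-1.04050023 -0.24547607 47.10737894]
```

View pics/w4.png

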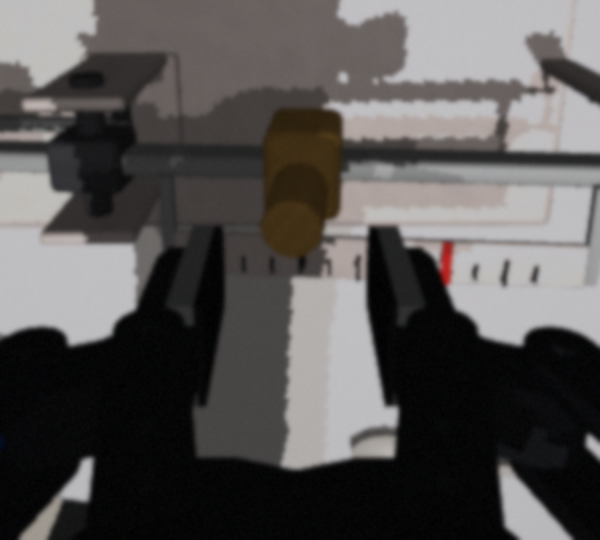

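The wrist crop shows the knob (290,225) midway between the pads. I go down round it and then push along the beam (+tool y).

```bash
python3 -m creep '[[0,0,1,0],[0,0,1,0],[0,0,1,0],[0,0,0.8,0],[0,0,0.5,0],[0,0,0.4,0],[0,0,0,0],[0,0,0,0]]'
python3 -m creep '[[0,0.3,0,0],[0,0.3,0,0],[0,0.3,0,0],[0,0.3,0,0],[0,0.3,0,0],[0,0.3,0,0],[0,0.3,0,0],[0,0.3,0,0],[0,0.3,0,0],[0,0.3,0,0],[0,0,0,0]]'
```

```text
t: 14.07
tcp_pos: [650.4, -35.4, 191.1]
tcp_rot: [0.996, 0.09, -0.0, -0.0]
contact_force: [-0.8, 0.0, -0.2]
width: 34.0
gripper_force: 0.0
t: 14.98
tcp_pos: [655.7, -66.1, 191.1]
tcp_rot: [0.996, 0.089, -0.0, 0.0]
contact_force: [0.3, 0.2, -0.2]
width: 34.0
gripper_force: 0.2
```

```bash
python3 -m creep '[[0,0.3,0,0],[0,0.3,0,0],[0,0.3,0,0],[0,0.3,0,0],[0,0.3,0,0],[0,0.3,0,0],[0,0.3,0,0],[0,0.3,0,0],[0,0.3,0,0],[0,0.3,0,0],[0,-0.2,0,0],[0,-0.3,0,0],[0,-0.3,0,0]]'
python3 -m creep '[[0,0,0,0],[0,0,0,0],[0,0,0,0],[0,0,0,0],[0,0,0,0],[0,0,0,0],[0,0,0,0],[0,0,0,0],[0,0,0,0],[0,0,0,0],[0,0,0,0],[0,0,0,0]]'
cat > tilt.py <<'E'
from h import *
d=snap('top'); c=cloud(d); r=np.hypot(c[...,0]-614.5,c[...,1]-143)
for lo,hi in((30,46),):
    m=(r>lo)&(r<hi)&(c[...,2]>85)&(c[...,2]<130)&(c[...,0]<630); z=c[m][:,2]
    zp=np.percentile(z,[10,50,90]); print('pan z',zp.round(1),len(z),'tilt',((107-zp[1])/110).round(4))
e=(c[...,0]>630)&(c[...,0]<680)&(c[...,1]>-140)&(c[...,1]<-20)&(c[...,2]>122)&(c[...,2]<152)
P=c[e]
if len(P): print('knob?',np.median(P,0).round(1),len(P))
E
python3 tilt.py; python3 - <<'E'
from h import *
d=snap('scene');save(d,'s2.png',(180,150,320,270),5)
E
```

```text
t: 16.07
tcp_pos: [659.6, -86.7, 191.4]
tcp_rot: [0.996, 0.09, 0.0, 0.0]
contact_force: [-0.2, 0.2, 0.6]
width: 33.7
gripper_force: 0.0
t: 17.07
tcp_pos: [659.6, -86.6, 191.3]
tcp_rot: [0.996, 0.09, -0.0, 0.0]
contact_force: [0.4, 0.2, -0.1]
width: 33.8
gripper_force: 0.0
pan z [113.4 115.4 117.4] 371 tilt -0.0764
knob? [648.6 -72.3 129.3] 30
```

View pics/s2.png

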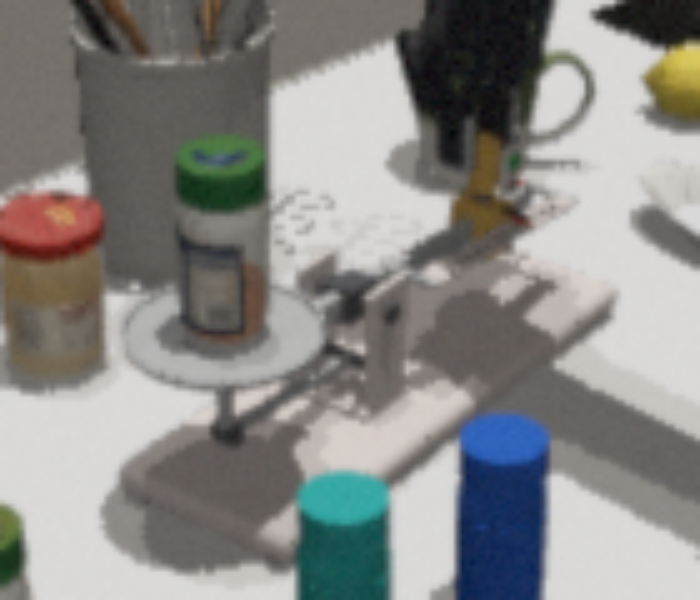

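The crop shows the pan end high, at its stop: the poise (about 0.076) is too far out, so I pull it back to about 0.062.

```bash
python3 -m creep '[[0,-0.3,0,0],[0,-0.3,0,0],[0,-0.3,0,0],[0,-0.3,0,0],[0,-0.3,0,0],[0,-0.25,0,0],[0,-0.2,0,0],[0,-0.2,0,0],[0,-0.2,0,0],[0,-0.2,0,0],[0,0,0,0],[0,0.3,0,0],[0,0.3,0,0],[0,0.2,0,0],[0,0,0,0]]'
python3 -m creep '[[0,0,0,0],[0,0,0,0],[0,0,0,0],[0,0,0,0],[0,0,0,0],[0,0,0,0],[0,0,0,0],[0,0,0,0],[0,0,0,0],[0,0,0,0],[0,0,0,0],[0,0,0,0]]'
python3 tilt.py
```

```text
t: 18.42
tcp_pos: [656.4, -70.2, 191.0]
tcp_rot: [0.996, 0.089, -0.0, 0.0]
contact_force: [-0.5, -0.1, -0.1]
width: 34.2
gripper_force: 0.0
t: 19.42
tcp_pos: [656.4, -69.3, 191.2]
tcp_rot: [0.996, 0.09, -0.0, -0.0]
contact_force: [-0.5, 1.1, -1.0]
width: 34.5
gripper_force: 0.3
pan z [ 97.1  99.3 101.3] 364 tilt 0.0702
knob? [644.1 -60.1 138. ] 34
```

```bash
python3 -m creep '[[0,0.3,0,0],[0,0.3,0,0],[0,0.2,0,0],[0,0.2,0,0],[0,0.15,0,0],[0,0.15,0,0],[0,0.15,0,0],[0,0,0,0],[0,-0.2,0,0],[0,-0.3,0,0],[0,-0.3,0,0],[0,0,0,0]]'
python3 -m creep '[[0,0,0,0],[0,0,0,0],[0,0,0,0],[0,0,0,0],[0,0,0,0],[0,0,0,0],[0,0,0,0],[0,0,0,0],[0,0,0,0],[0,0,0,0],[0,0,0,0],[0,0,0,0]]'
python3 tilt.py
```

```text
t: 20.47
tcp_pos: [657.6, -74.7, 191.4]
tcp_rot: [0.996, 0.09, 0.0, -0.0]
contact_force: [-0.1, -0.5, -0.7]
width: 34.0
gripper_force: 0.0
t: 21.47
tcp_pos: [657.6, -75.7, 191.3]
tcp_rot: [0.996, 0.09, -0.0, 0.0]
contact_force: [0.1, 0.3, -0.5]
width: 34.0
gripper_force: 0.0
pan z [109.7 111.7 113.5] 373 tilt -0.0423
knob? [645.2 -60.  133.6] 26
```

```bash
python3 -m creep '[[0,-0.1,0,0],[0,-0.1,0,0],[0,-0.1,0,0],[0,-0.1,0,0],[0,-0.1,0,0],[0,0,0,0],[0,0.2,0,0],[0,0.25,0,0],[0,0,0,0],[0,0,0,0],[0,0,0,0],[0,0,0,0],[0,0,0,0],[0,0,0,0],[0,0,0,0],[0,0,0,0],[0,0,0,0],[0,0,0,0],[0,0,0,0],[0,0,0,0]]'
python3 tilt.py
```

```text
t: 23.18
tcp_pos: [657.6, -75.3, 191.3]
tcp_rot: [0.996, 0.09, 0.0, 0.0]
contact_force: [0.7, -0.4, 0.2]
width: 34.2
gripper_force: 0.0
pan z [106.9 108.9 111.2] 358 tilt -0.0171
knob? [645.3 -61.  134. ] 30
```

```bash
python3 -m creep '[[0,-0.2,0,0],[0,-0.2,0,0],[0,-0.1,0,0],[0,-0.1,0,0],[0,-0.05,0,0],[0,0,0,0],[0,0.2,0,0],[0,0.25,0,0],[0,0,0,0],[0,0,0,0],[0,0,0,0],[0,0,0,0],[0,0,0,0],[0,0,0,0],[0,0,0,0],[0,0,0,0],[0,0,0,0],[0,0,0,0],[0,0,0,0],[0,0,0,0]]'
python3 tilt.py
```

```text
t: 24.9
tcp_pos: [657.2, -73.3, 191.2]
tcp_rot: [0.996, 0.09, -0.0, -0.0]
contact_force: [-0.1, 0.2, -0.2]
width: 34.1
gripper_force: 0.0
pan z [106.3 108.3 110.3] 365 tilt -0.0116
knob? [645.  -58.4 135.4] 28
```

```bash
python3 -m creep '[[0,0,-0.5,0],[0,0,-1,0],[0,0,-1.5,0],[0,0,-2,0],[0,0,-2,0],[0,0,-2,0],[0,0,-2,0],[0,0,-1,0],[0,0,0,0],[0,0,0,0],[0,0,0,0],[0,0,0,0],[0,0,0,0],[0,0,0,0],[0,0,0,0],[0,0,0,0],[0,0,0,0],[0,0,0,0]]'
python3 tilt.py
python3 - <<'E'
from h import *
d=snap('wrist'); np.savez('w5.npz',**d); a=d['color'][80:340,180:470,::-1]
b=snap('scene')['color'][150:270,180:320,::-1]
a=cv2.resize(a,(400,359)); b=cv2.resize(b,(400,343))
H=np.zeros((360,800,3),np.uint8); H[:359,:400]=a; H[:343,400:]=b; cv2.imwrite('pics/c5.png',H)
E
```

```text
t: 26.45
tcp_pos: [657.2, -73.3, 311.2]
tcp_rot: [0.996, 0.09, -0.0, -0.0]
contact_force: [0.7, -0.2, -0.4]
width: 34.1
gripper_force: 0.0
pan z [106.3 108.4 110.3] 366 tilt -0.0128
knob? [653.  -78.5 136.2] 46
```

View pics/c5.png

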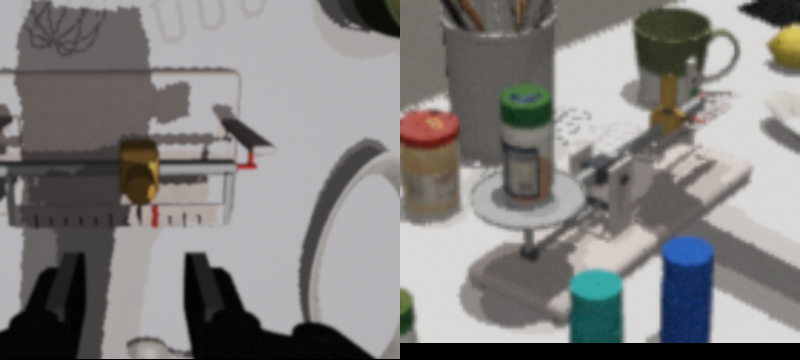

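The picture shows the beam level with nothing touching it. The red pointer is by the green patch, and the poise (139,170) stands about 10 mm short of the red mark (156,215), at roughly 0.070, so the jar goes to the dish. Next I measure the jar on the pan and the dish.

```bash
python3 - <<'E'
from h import *
d=snap('top'); c=cloud(d)
e=(np.hypot(c[...,0]-614.5,c[...,1]-143)<60)&(c[...,2]>205); vv,uu=np.where(e); z=np.median(c[e][:,2])
print('jar top',onz(d,uu.mean(),vv.mean(),z).round(1),len(uu))
for nm,d in(('top',d),('w5',dict(np.load('w5.npz',allow_pickle=True)))):
    c=cloud(d)
    m=(c[...,0]>420)&(c[...,0]<720)&(c[...,1]<-215)&(c[...,1]>-410)&(c[...,2]>15)&(c[...,2]<45)
    P=c[m][:,:2].astype(np.float32); 
    if len(P)>50: print(nm,'dish rim',cv2.minAreaRect(P),P.min(0),P.max(0),len(P))
d=dict(np.load('w5.npz',allow_pickle=True)); c=cloud(d); h=cv2.cvtColor(d['color'],cv2.COLOR_RGB2HSV)
m=((h[...,0]<8)|(h[...,0]>172))&(h[...,1]>150)&(h[...,2]>80)
n,l,st,ce=cv2.connectedComponentsWithStats(m.astype(np.uint8))
for i in range(1,n):
    if st[i,4]>15: p=np.median(c[l==i],0); print('red',ce[i],p.round(1),'s',(p[0]-633.2)*.18+(34.6-p[1])*.984)
s=ctrl.sense(); print(s['tcp_pos'])
E
```

```text
jar top [638.5 144.2 699.6] 7315
top dish rim ((586.2222290039062, -352.6895446777344), (122.64937591552734, 10.946674346923828), 16.604400634765625) [ 526.09033 -365.63846] [ 643.4256  -329.92017] 115
w5 dish rim ((586.9032592773438, -300.34515380859375), (217.208740234375, 111.63606262207031), 11.120960235595703) [ 487.6365 -364.0217] [ 692.31445 -243.00676] 3115
red [32.04477612  4.1641791 ] [776.5 134.1  99.7] s -72.08744370970187
red [59.1657754   3.06417112] [780.9 115.   99.1] s -52.57121674714187
red [79.48314607  5.92134831] [781.4  98.6  99.9] s -36.33567827647496
red [360.27272727 197.39393939] [ 671.9 -149.1   84.6] s 187.73107361626538
red [292.025 236.025] [628.2 -92.4  95.7] s 124.03095137341408
[657.20329163 -73.31004163 311.3146731 ]
```

```bash
python3 -m creep '[[0,0,-0.7,0.09],[0,0,-0.7,0.09],[-0.2,-1,0,0],[-0.4,-2,0,0],[-0.5,-2.5,0,0],[-0.5,-2.5,0,0],[-0.5,-2.5,0,0],[-0.5,-2.5,0,0],[-0.5,-2.5,0,0],[-0.5,-2.5,0,0],[-0.5,-2.3,0,0],[-0.44,-1.3,0,0],[-0.2,0,0,0],[0,0,0,0],[0,0,0,0],[0,0,0,0]]' 8
python3 - <<'E'
from h import *
d=snap('wrist'); c=cloud(d)
e=(np.hypot(c[...,0]-614.5,c[...,1]-143)<60)&(c[...,2]>206)&(c[...,2]<222); vv,uu=np.where(e); z=np.median(c[e][:,2])
n,l,st,ce=cv2.connectedComponentsWithStats(e.astype(np.uint8)); i=1+st[1:,4].argmax()
P=c[l==i]; print('jar top',onz(d,*ce[i],z).round(1),st[i],P.min(0),P.max(0),ctrl.sense()['tcp_pos'])
E
```

```text
t: 27.98
tcp_pos: [610.4, 140.5, 325.1]
tcp_rot: [1.0, -0.001, 0.0, 0.001]
contact_force: [0.3, -0.3, 0.5]
width: 79.8
gripper_force: 0.0
jar top [616.2 143.6 214.7] [ 235  203   75   75 4384] [591.39339283 121.40825499 206.03354404] [636.87071321 165.93279357 216.96709368] [610.45038314 140.6209209  325.13741692]
```

```bash
python3 -m creep '[[0.2,-0.1,0.6,0],[0.2,-0.1,1.2,0],[0.06,-0.09,1.2,0],[0,0,1.2,0],[0,0,1.2,0],[0,0,1.2,0],[0,0,1.2,0],[0,0,1,0],[0,0,0.8,0],[0,0,0,0],[0,0,0,0],[0,0,0,0]]'; python3 -m creep '[[0,0,0,0],[0,0,0,0],[0,0,0,0],[0,0,0,0],[0,0,0,0],[0,0,0,0],[0,0,0,0],[0,0,0,0],[0,0,0,0]]' 3.5 35; python3 -m creep '[[0,0,-0.3,0],[0,0,-0.7,0],[0,0,-1,0],[0,0,-1.5,0],[0,0,-1.5,0],[0,0,-1.5,0],[0,0,-1.5,0],[0,0,-0.5,0],[0,0,0,0],[0,0,0,0]]'
```

```text
t: 29.03
tcp_pos: [614.8, 145.8, 229.9]
tcp_rot: [1.0, -0.0, 0.001, -0.0]
contact_force: [0.5, 0.2, -0.2]
width: 80.1
gripper_force: 0.0
t: 29.78
tcp_pos: [614.6, 145.5, 229.3]
tcp_rot: [1.0, -0.0, 0.0, 0.0]
contact_force: [-0.2, -0.3, 0.6]
width: 44.9
gripper_force: 34.5
t: 30.62
tcp_pos: [614.2, 145.6, 314.2]
tcp_rot: [1.0, -0.0, -0.0, 0.0]
contact_force: [-0.4, -0.5, -1.1]
width: 45.0
gripper_force: 34.8
```

```bash
python3 -m creep '[[-0.3,1.2,0,0],[-0.6,2.2,0,0],[-0.7,2.8,0,0],[-0.7,2.8,0,0],[-0.7,2.8,0,0],[-0.7,2.8,0,0],[-0.7,2.8,0,0],[-0.7,2.8,0,0],[-0.7,2.8,0,0],[-0.7,2.8,0,0],[-0.7,2.8,0,0],[-0.7,2.8,0,0],[-0.7,2.8,0,0],[-0.7,2.8,0,0],[-0.7,2.8,0,0],[-0.7,2.8,0,0],[-0.6,2.2,0,0],[-0.3,1.2,0,0],[0,0,0,0],[0,0,0,0]]'
python3 - <<'E'
from h import *
d=snap('wrist'); c=cloud(d); save(d,'w6.png')
m=(c[...,0]>420)&(c[...,0]<720)&(c[...,1]<-215)&(c[...,1]>-410)&(c[...,2]>6)&(c[...,2]<45)
n,l,st,ce=cv2.connectedComponentsWithStats(m.astype(np.uint8)); i=1+st[1:,4].argmax(); P=c[l==i]
print('dish',cv2.minAreaRect(P[:,:2].astype(np.float32)),P.min(0),P.max(0),st[i])
Q=P[np.abs(P[:,2]-10)<3]; print('floor',cv2.minAreaRect(Q[:,:2].astype(np.float32)),Q.mean(0))
print(ctrl.sense()['tcp_pos'])
E
```

```text
t: 32.28
tcp_pos: [497.8, -314.1, 313.5]
tcp_rot: [1.0, -0.001, -0.001, -0.001]
contact_force: [0.2, 0.4, -1.5]
width: 44.9
gripper_force: 34.9
dish ((566.430419921875, -304.08526611328125), (230.4118194580078, 111.07413482666016), 10.955485343933105) [ 457.37025696 -363.46827738    6.57478224] [ 677.59140501 -242.90589695   33.70159077] [  207     0   117   223 19238]
floor ((569.9632568359375, -303.3180847167969), (209.05987548828125, 91.17024230957031), 14.421165466308594) [ 576.04934366 -302.0067521    10.08613683]
[ 498.47659954 -312.90896035  313.73775567]
```

View pics/w6.png

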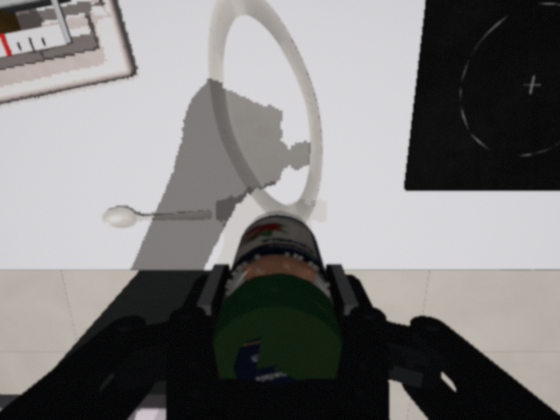

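The wrist view shows the dish (265,100) clear ahead of the held jar; its centre is about (569,-306). I move over it and lower the jar.

```bash
python3 -m creep '[[0.5,-0.1,0,0],[1,-0.1,0,0],[1.5,-0.15,0,0],[1.5,-0.15,0,0],[1.5,-0.15,0.5,0],[0.8,-0.1,1.5,0],[0.3,0,2,0],[0,0,2,0],[0,0,2,0],[0,0,2,0],[0,0,2,0],[0,0,2,0],[0,0,1.5,0],[0,0,0.8,0],[0,0,0,0],[0,0,0,0],[0,0,0,0]]'; python3 -m creep '[[0,0,0.2,0],[0,0,0.2,0],[0,0,0.2,0],[0,0,0,0],[0,0,0,0]]'
```

```text
t: 33.75
tcp_pos: [570.5, -306.7, 152.4]
tcp_rot: [1.0, 0.0, 0.001, 0.0]
contact_force: [0.6, -0.6, -1.0]
width: 44.9
gripper_force: 34.9
t: 34.17
tcp_pos: [569.2, -306.9, 145.3]
tcp_rot: [1.0, -0.0, -0.0, 0.0]
contact_force: [-1.3, 0.3, -1.1]
width: 44.8
gripper_force: 34.9
```

```bash
for i in 1; do python3 -m creep '[[0,0,0.15,0],[0,0,0.15,0],[0,0,0.15,0],[0,0,0,0],[0,0,0,0]]'; done; python3 -m creep '[[0,0,0.1,0],[0,0,0.1,0],[0,0,0.1,0],[0,0,0,0],[0,0,0,0]]'
```

```text
t: 34.58
tcp_pos: [569.2, -306.8, 140.6]
tcp_rot: [1.0, -0.0, -0.0, -0.0]
contact_force: [0.9, 0.1, -2.2]
width: 44.6
gripper_force: 34.9
t: 35.0
tcp_pos: [569.3, -306.9, 137.6]
tcp_rot: [1.0, -0.0, -0.0, -0.0]
contact_force: [0.3, -0.2, -2.5]
width: 44.8
gripper_force: 34.9
```

```bash
python3 -m creep '[[0,0,0.1,0],[0,0,0.1,0],[0,0,0.1,0],[0,0,0,0],[0,0,0,0]]'; python3 -m creep '[[0,0,0.1,0],[0,0,0.1,0],[0,0,0,0],[0,0,0,0]]';python3 - <<'E'
from h import *
d=snap('scene'); save(d,'s7.png',(270,140,410,260),5)
E
```

```text
t: 35.42
tcp_pos: [569.3, -306.8, 134.7]
tcp_rot: [1.0, -0.0, -0.0, -0.0]
contact_force: [0.4, -0.0, -2.0]
width: 44.7
gripper_force: 34.9
t: 35.75
tcp_pos: [569.3, -306.8, 132.7]
tcp_rot: [1.0, -0.0, -0.0, -0.0]
contact_force: [0.4, 0.1, -1.8]
width: 44.5
gripper_force: 34.9
```

View pics/s7.png

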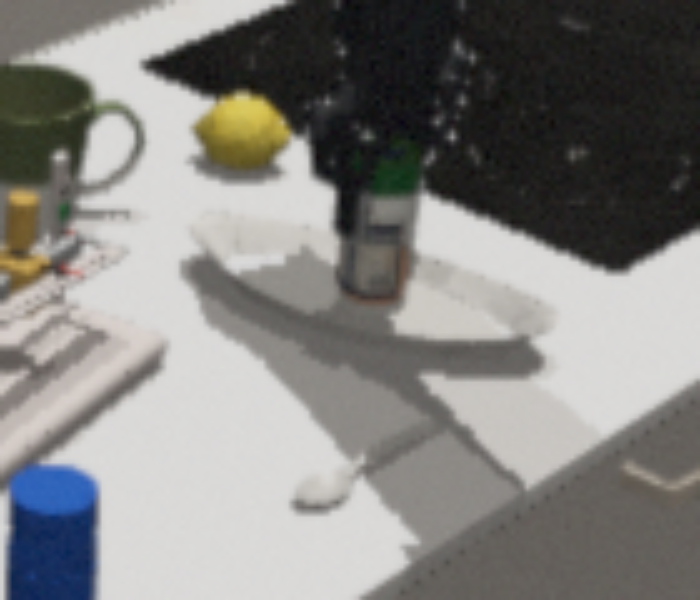

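The crop shows the jar upright over the middle of the dish, almost down. I carry on down to contact.

```bash
python3 -m creep '[[0,0,0.1,0],[0,0,0.05,0],[0,0,0,0],[0,0,0,0]]'|grep -E 'pos|cont'; python3 -m creep '[[0,0,0.05,0],[0,0,0,0],[0,0,0,0]]'|grep -E 'pos|cont'; python3 -m creep '[[0,0,0.05,0],[0,0,0,0],[0,0,0,0]]'|grep -E 'pos|cont'
```

```text
tcp_pos: [569.5, -307.0, 131.8]
contact_force: [-1.2, 0.5, 2.9]
tcp_pos: [569.5, -307.0, 131.8]
contact_force: [-2.8, 0.2, 7.5]
tcp_pos: [569.6, -307.0, 131.8]
contact_force: [-3.3, 0.7, 9.4]
```

Jar is on the dish floor. I relax the command by 1 mm, release and rise.

```bash
python3 -m creep '[[0,0,-0.1,0],[0,0,0,0]]'|grep -E 'pos|cont'; python3 -m creep '[[0,0,0,0],[0,0,0,0],[0,0,0,0],[0,0,0,0],[0,0,0,0],[0,0,0,0],[0,0,0,0],[0,0,0,0]]' 8; python3 -m creep '[[0,0,-0.5,0],[0,0,-1.5,0],[0,0,-2,0],[0,0,-2,0],[0,0,-2,0],[0,0,-2,0],[0,0,-2,0],[0,0,-2,0],[-1,0,-1,0],[-2,0,0,0],[-2,0,0,0],[-2,0,0,0],[-2,0,0,0],[-1,0,0,0],[0,0,0,0],[0,0,0,0]]'
python3 - <<'E'
from h import *
a=snap('wrist')['color'][...,::-1]; b=snap('scene')['color'][150:270,200:390,::-1]
H=np.zeros((300,800,3),np.uint8); H[:,:400]=cv2.resize(a,(400,300)); b=cv2.resize(b,(400,253)); H[:253,400:]=b; cv2.imwrite('pics/c8.png',H)
d=snap('top'); c=cloud(d); e=(np.hypot(c[...,0]-569,c[...,1]+306)<60)&(c[...,2]>108)&(c[...,2]<125); vv,uu=np.where(e)
print('jar top',onz(d,uu.mean(),vv.mean(),116).round(1),len(uu),np.median(c[e],0)); print(ctrl.sense()['t'])
E
```

```text
tcp_pos: [569.5, -307.0, 131.8]
contact_force: [-1.1, -0.7, 5.8]
t: 37.47
tcp_pos: [569.3, -306.9, 131.2]
tcp_rot: [1.0, -0.0, -0.0, 0.0]
contact_force: [0.0, 1.0, -0.6]
width: 80.1
gripper_force: 0.0
t: 38.8
tcp_pos: [469.3, -307.0, 281.6]
tcp_rot: [1.0, -0.0, 0.0, 0.0]
contact_force: [0.3, -0.4, 0.2]
width: 80.3
gripper_force: 0.0
jar top [ 566.2 -307.2  116. ] 276 [ 565.79593685 -307.35274004  115.05002317]
38.95
```

View pics/c8.png

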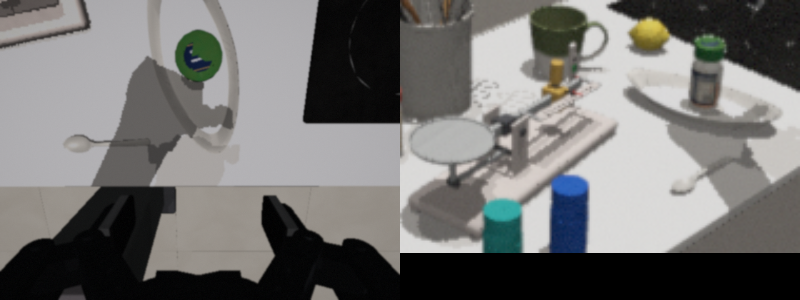

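The picture shows the jar upright in the middle of the dish (cap at (198,55), top at 116 mm as expected). The gripper is clear and everything else is in place.

```bash
python3 -c "
from bench import ticket; print(ticket.sign_off())"
```

```text
the job is handed in; nothing more can be done
None
```

The beam floated level with the poise at about 0.070, roughly 10 mm short of the red mark (about 175 g), so I stood the jar upright in the white china dish for refilling and handed the job in at about 39 s.

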